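# Set the polarizer ring to the index rider

## Task

Push the upright post on the polarizer ring's lever from the side, never taking it between the fingers, round its arc until the steel pointer at the end of the lever lines up with the tip of the small index rider clipped to the rim of the scale. Leave the rider where it is, keep off the filter glass, leave the small things lying round the mount alone, and back away when the ring is set.

Things in the scene. Friction and masses are not known exactly. Their poses are not given: they have to be found in the camera images.
- polarizer_mount: The fixed round aluminium base, 192 mm in diameter and 12 mm thick, screwed to the bench. Origin: centre of its underside, on the vertical axis about which ring and rider turn. Scale lines every 10 degrees (longer every 30) lie 81 to 91 mm from the axis on the half facing its own -x, roughly towards the robot. z is up.
- polarizer_ring (a joint): Angle q of the ring, rad, stops at -1.5 and 1.5. At 0 the lever points along the mount's own -x; growing q turns it anticlockwise seen from above (to the robot's right). The lever points along (-cos q, -sin q) in the mount's frame. Dry friction of about 0.12 N m (2 N at the post), no spring: it stays where it is left. The black ring is 90 mm across, top 33 mm above the bench.
- lever_post (a point): Centre of the top of the upright black post on the lever, 80 mm above the bench. The post is a cylinder of 14 mm diameter from 30 to 80 mm height, its axis 58 mm from the ring's axis; it stands on the flat steel lever, 10 mm wide, whose top is 24 mm above the bench.
- pointer_tip (a point): Tip of the steel pointer at the outer end of the lever, 79 mm from the axis and 19 mm above the bench, on the same radius as the post.
- index_rider (a joint): Angle of the rider round the same axis, rad, with the same zero and sense as polarizer_ring: the pointer is in line with the rider when both values are equal. Held by friction (about 0.5 N m); not to be moved.
- rider_tip (a point): Tip of the inward-pointing point on the index rider, 83 mm from the axis and 15 mm above the bench. The rider is a small dark steel clip, 12 mm wide, over the rim of the base, from 83 to 105 mm from the axis, its top 17 mm above the bench. The pointer's tip passes 4 mm inside it.
- petri_0: Loose round clear petri dish, 55 mm across, 13 mm high, about 0.15 m from the axis on the robot's right; bystander. Origin: centre of its underside.
- tee_piece: Loose pale pipe tee, 39x57x24 mm, about 0.16 m from the axis on the right, further off; bystander. Origin: centre of its underside.
- tape_elec: Loose roll of black tape lying flat, 57 mm across, 19 mm high, about 0.15 m from the axis on the left; bystander. Origin: centre of its underside.
- union_nut: Loose brass hexagon nut, 27 mm across, 14 mm high, about 0.14 m from the axis on the left, nearer; bystander. Origin: centre of its underside.
- filter_glass: The filter glass inset in the middle of the ring: a flat dark disc, 64 mm visible diameter and 3 mm thick, its top 25 mm above the bench. Origin: on the ring's axis at bench height. Not to be touched.
Not all that is in view belongs to the job. There is more than one size of the polarizer_mount; the job needs the larger.

How it is judged (in metres and radians):
At the end, for the whole second after the job is handed in: The lever's pointer is within 0.05 rad (about 3 degrees, 4 mm at its tip) of the rider's angle and at rest, and the rider is within 4 mm of where it stood (angle between the x axis of pointer_tip and the x axis of rider_tip, either way round below 0.05 rad and velocity of joint polarizer_ring between -0.02 and 0.02 rad/s and distance of rider_tip from where it was at the start of the episode below 0.004 m); the robot touches nothing.
It fails at once if the post is taken between the fingers instead of being pushed (horizontal distance between the grasp point and lever_post below 0.01 m and height (world z) of the grasp point below 0.078 m).
It fails at once if the index rider is moved more than 4 mm (distance of rider_tip from where it was at the start of the episode above 0.004 m).
It fails at once if the filter glass is touched (contact force between any of the fingers, the arm and filter_glass above 0.5 N).
It fails at once if a loose thing beside the mount is moved more than 15 mm or lifted (distance of any of petri_0, tee_piece, tape_elec, union_nut from where it was at the start of the episode above 0.015 m).
It also fails if it takes over 45 s, if anything falls off the work surface, if the arm or the gripper's body presses on something with over 40 N, if the wrist force passes 120 N, or if a joint passes its speed limit or range.

## Robot

A 6-joint arm with a two-finger parallel gripper is mounted at the origin on a cart in front of the work surface, level with it; the furniture and walls round the work are solid. World frame = base frame: x ahead of the robot, y to its left, z up, the work surface at z = 0. Lengths are in mm, angles in rad, forces in N, time in s.
With the tool pointing down it reaches from about 275 to 825 mm from the base axis. Payload 5.2 kg.
Tool frame: the origin (TCP) lies at the very end of the fingers, on their centre line; the grasp point (between the pads) lies 19 mm behind it; z points along the fingers, y is the line along which they close (so a half turn about z gives the same grasp; the last joint's range is limited). The gripper opens to 93 mm and grips with 3 to 60 N. Pads are 15 mm wide; open, the fingers measure 128 mm over their backs; the gripper's body (75 mm by 188 mm) begins 65 mm behind the grasp point.
Start: joints at [0.968, 0.259, 1.535, -0, 1.348, -0.203], TCP at [214.058, 506.64, 184.453] pointing down, gripper open.
Joint ranges: [-3.14, 3.14], [-0.91, 2.08], [0.19, 2.58], [-1.22, 4.36], [0.22, 2.71], [-3.12, 3.12]. Speed limits (rad/s): [2.57, 2.57, 3.14, 3.14, 3.14, 3.14].

## Interface

Orientations are given as [roll, pitch, yaw] about the fixed x, y, z axes, in that order (R = Rz(yaw) Ry(pitch) Rx(roll)).
In Python, from bench import robot gives the robot as it stands. The module is installed in compiled form; this text tells all that it offers. Calls block until the motion is done:
- robot.move_ptp(position, orientation): joint-space move of the TCP to a pose.
- robot.move_linear(position, ori=None, speed=150, f_stop=None): straight line of the TCP; ori=None keeps the orientation; speed is the mean speed in mm/s. With f_stop (N) it stops when the force on the tool has changed by that much, and returns True; else False.
- robot.move_j(angles): joint-space move.
- robot.move_gripper(opening): opening from 0.0 (shut) to 1.0 (fully open); the grip force is fixed at half the most; returns when the fingers have stopped.
- robot.sleep(seconds).
- robot.inverse_kinematics(position, orientation): joint angles nearest the present ones, or None.
- robot.get_image(name): name is "side" or "top"; returns a dict with "img" (480x640x3 uint8, blue, green, red), "fovy" (degrees; the focal length in pixels is half the picture's height over the tangent of half this angle, whatever the lens; pixels are square), "cx", "cy" (the principal point, pixels), "k1" (the pictures are not rectified: a ray, as slopes to the right and down, at radius r is drawn at 1 + k1 r^2 times it, then the intrinsics apply), "eye" and "orientation" of the camera in the world. Camera axes: x right, y down, z forward; pixel columns grow to the right and rows downward; lengths in mm; the calibration is good to about 2 mm. A picture is of the moment at which its call begins. There is no depth.
A pose or a line that the arm cannot do raises robot.MotionError and nothing moves.
- robot.hand_in(): hands the job in; it is judged then, once.
Readings, each from a call of its own:
- robot.current_t(): time.
- robot.current_qpos(): joint angles.
- robot.current_joint_vel(): joint speeds.
- robot.current_joint_efforts(): joint torques, N m.
- robot.current_tcp_pos(): TCP position.
- robot.current_eef_rot(): TCP orientation.
- robot.current_contact_force(): force on the tool from outside, world axes, zero at the start.
- robot.current_ft_torque(): the same for the moment, N m.
- robot.current_gripper_width(): opening from 0.0 (shut) to 1.0 (fully open).
- robot.current_finger_force(): force on a finger pad.
Only numpy, scipy, OpenCV 4.12 (cv2) and the standard library are available. Lean on these libraries where they do the work, as an engineer would, in place of code of your own. Each camera call takes 0.05 s, during which the arm holds its last target. There are 200 camera calls.

## Working session

There is one attempt and no reset: what is moved stays moved. The work goes in short steps, each a Python script; the robot and the scene stay as the last script left them, time stands still between calls to the robot, and variables do not carry over. Pictures are saved under pics/ and viewed, at most 10 in all, crops included, and the job is handed in when it is done.

```bash
mkdir -p pics; python3 - <<'E'
from bench import robot
import cv2
for n in("top","side"):
    d=robot.get_image(n);cv2.imwrite(f"pics/{n}0.png",d["img"]);d.pop("img");print(n,d)
print(robot.current_t(),robot.current_eef_rot())
E
```

```text
top {'fovy': 48.45720867262829, 'cx': 323.28572323991165, 'cy': 244.02999415625612, 'k1': -0.049253523712643583, 'eye': array([ 440.13345445,  111.94448966, 1149.48549297]), 'orientation': array([-3.0246398 , -0.01214696, -1.54841955])}
side {'fovy': 45.15224191298898, 'cx': 322.4912865778985, 'cy': 239.8939130007024, 'k1': -0.04120445453516929, 'eye': array([326.58699748, 851.92925778, 559.54454414]), 'orientation': array([-2.11030535, -0.02291766, -2.83483276])}
0.1 [-3.14001651e+00 -3.13221707e-04  2.74176283e+00]
```

View pics/top0.png

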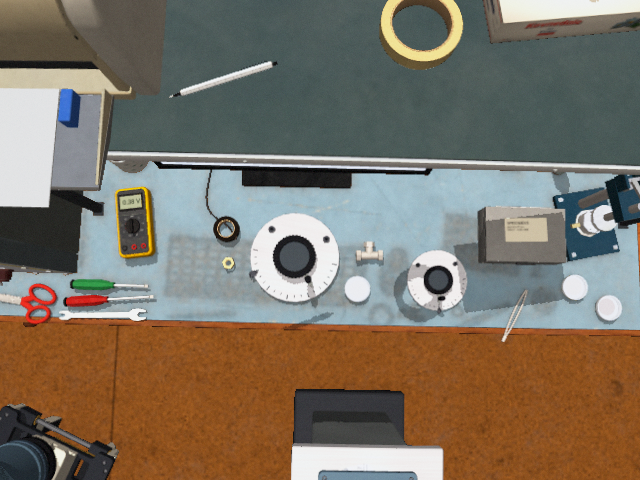

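View pics/side0.png

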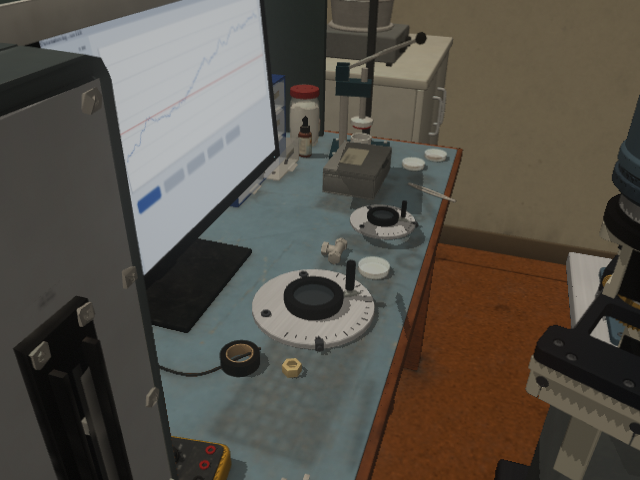

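The large mount is centred near (294,257) in the top view, with the post at about (308,281) and the rider at about (254,273). The side view has the post near (351,275) and the rider near (319,343). I'll enlarge both crops.

```bash
python3 - <<'E'
import cv2
a=cv2.imread("pics/top0.png")[200:320,214:374];b=cv2.imread("pics/side0.png")[245:365,240:400]
cv2.imwrite("pics/topc.png",cv2.resize(a,None,fx=5,fy=5,interpolation=2));cv2.imwrite("pics/sidec.png",cv2.resize(b,None,fx=5,fy=5,interpolation=2))
E
```

```text
(no output)
```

View pics/topc.png

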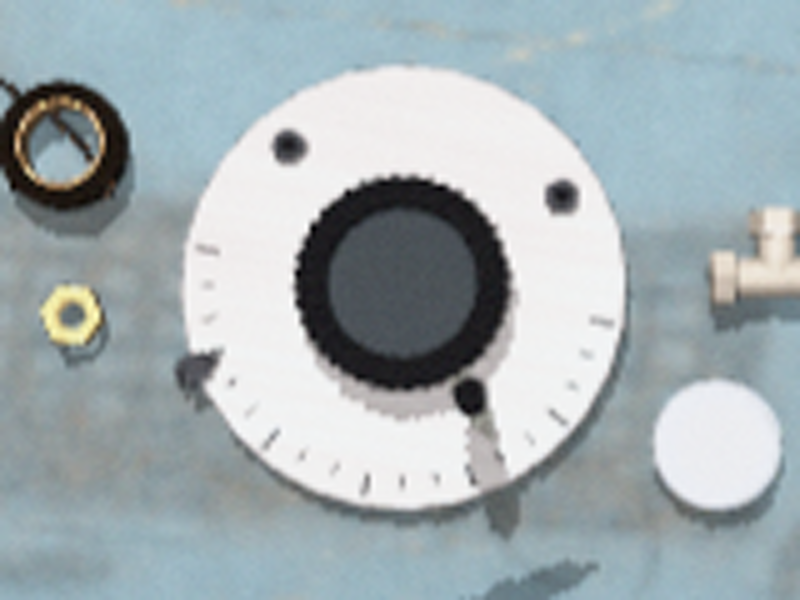

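View pics/sidec.png

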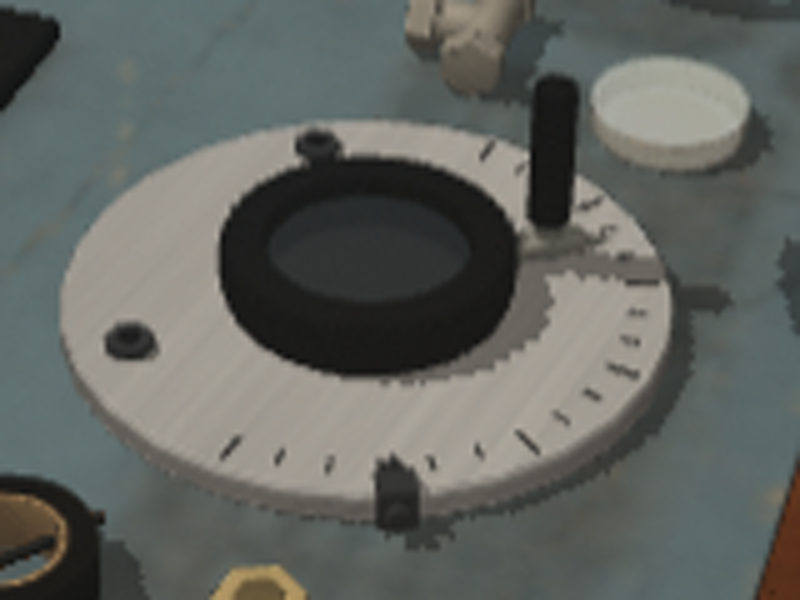

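The top crop shows the rim spanning x 183–627 and y 65–510, the post top at (470,397) and the rider tip at (221,352). In the side crop the post top is at (557,82) and the rider tip at (393,458).

```bash
cat > h.py <<'E'
import numpy as np, cv2
from scipy.spatial.transform import Rotation as R
def ray(d,p):
    f=240/np.tan(np.radians(d["fovy"]/2))
    K=np.array([[f,0,d["cx"]],[0,f,d["cy"]],[0,0,1]])
    u=cv2.undistortPoints(np.array([[p]],float),K,np.array([d["k1"],0,0,0,0]))[0,0]
    return R.from_euler("xyz",d["orientation"]).apply([*u,1])
def at(d,p,z):
    v=ray(d,p); return (d["eye"]+v*(z-d["eye"][2])/v[2])[:2]
def crop(c,off,s=5): return (np.array(c)+.5)/s-.5+off
E
python3 - <<'E'
from bench import robot
from h import *
t=robot.get_image("top");s=robot.get_image("side")
T=lambda c,z:at(t,crop(c,(214,200)),z)
S=lambda c,z:at(s,crop(c,(240,245)),z)
# top rim circle by thresholding bright disc
def circ(P):
    A=np.c_[2*P,np.ones(len(P))];x=np.linalg.lstsq(A,(P**2).sum(1),rcond=None)[0];return x[:2],np.sqrt(x[2]+x[0]**2+x[1]**2)
rt=np.array([T(c,12) for c in[(405,65),(627,288),(183,288),(405,510),(562,131),(248,131),(562,445),(248,445)]])
c,r=circ(rt);print("C top",c,r)
rs=np.array([S(x,12) for x in[(60,300),(360,120),(672,305),(200,465),(150,180),(590,190),(610,425)]])
cs,r2=circ(rs);print("C side",cs,r2)
for n,F,pp,cc,q in(("top",T,(470,397),(221,352),c),("side",S,(557,82),(393,458),cs)):
    P=F(pp,80);Q=F(cc,15)
    print(n,"post",P,np.linalg.norm(P-q),np.degrees(np.arctan2(*(P-q)[::-1])),"rider",Q,np.linalg.norm(Q-q),np.degrees(np.arctan2(*(Q-q)[::-1])))
for n,x,z in(("petri",(717,442),13),("nut",(72,315),14),("tape",(65,145),19)):print(n,T(x,z))
for sc in[(365,483),(208,249),(602,322),(272,438),(560,415)]:
    v=T(sc,12)-c;print("tick",np.linalg.norm(v),np.degrees(np.arctan2(v[1],v[0])))
E
```

```text
C top [545.23534535 161.8668047 ] 95.31528737036037
C side [546.77980505 164.67419955] 94.93353189896423
top post [494.77431688 131.61155382] 58.83617594180471 -149.05408516502834 rider [514.74673607 239.26080807] 83.18285312258769 111.5014743761
side post [498.0309432  130.00111923] 59.82201961517542 -144.57730688408566 rider [513.82270945 239.92873474] 82.15482468224496 113.650613809993
petri [481.46394509  27.29406679]
nut [529.09394122 303.54655505]
tape [601.55841462 308.8516018 ]
tick 85.77584053334199 170.1818499536442
tick 86.01781457000915 80.79193715362142
tick 85.71183011662022 -99.1485544693775
tick 86.03868255558405 140.49648625346543
tick 86.3163797383005 -128.52747694930156
```

```bash
cat >> h.py <<'E'
C=np.array([546.,163.3])
def pose(th,off,z,r=58):
    """finger behind a post at angle th (deg), pushing clockwise"""
    a=np.radians(th); t=np.array([np.sin(a),-np.cos(a)])
    p=C+r*np.array([np.cos(a),np.sin(a)])-off*t
    return [*p,z],[np.pi,0,a-np.pi/2]
E
python3 - <<'E'
from bench import robot
from h import *
for a in (213,160,112):print(robot.inverse_kinematics(*pose(a,14.5,45)))
robot.move_gripper(0)
robot.move_ptp(*pose(213,38,150))
robot.move_linear(pose(213,38,47)[0])
for a in range(210,122,-8):
    p,o=pose(a,14.5,47); robot.move_linear(p,o,speed=50)
    print(a,np.round(robot.current_contact_force(),1),round(robot.current_t(),1))
cv2.imwrite("pics/s1.png",robot.get_image("side")["img"][185:365,200:440].repeat(3,0).repeat(3,1))
E
```

```text
[ 0.01728395  0.34310922  1.79273816  0.          1.00574528 -0.5586747 ]
[ 1.18505719e-01  3.36894062e-01  1.80234069e+00 -4.44089210e-16
  1.00235790e+00  4.67571570e-01]
[ 1.91036845e-01  3.95539390e-01  1.70981584e+00 -4.44089210e-16
  1.03623742e+00  1.37786074e+00]
210 [0.3 0.1 0.3] 5.0
202 [1.2 0.3 0.3] 5.3
194 [ 0.5 -0.3 -0.6] 5.7
186 [ 0.4 -1.   0.6] 6.0
178 [-0.5 -0.4  0.3] 6.3
170 [-0.  -0.2 -0.5] 6.6
162 [ 1.3  0.5 -0.4] 6.9
154 [-0.1 -0.5  0.1] 7.2
146 [-0.7 -0.2  0. ] 7.5
138 [-0.1  1.  -0. ] 7.9
130 [ 0.9 -0.4 -0.4] 8.2
```

View pics/s1.png

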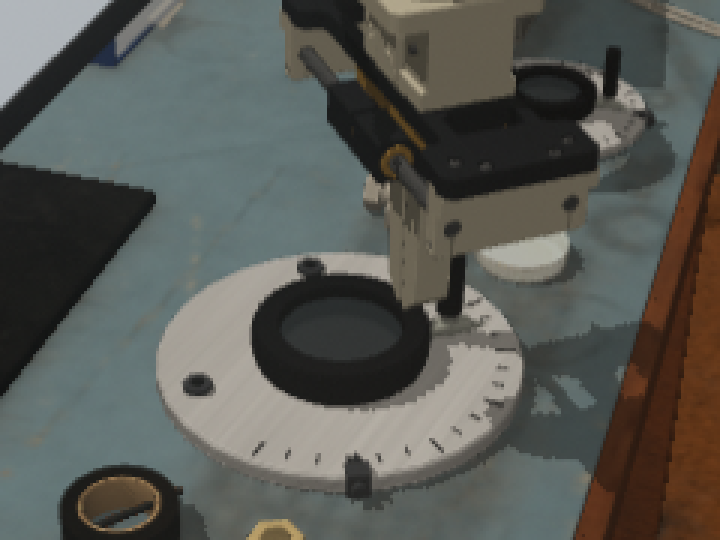

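The picture shows the finger still beside the post near its starting place, at about (425,300) with the post at (455,285). It doesn't seem to have travelled the arc, so I'll check the readings.

```bash
python3 - <<'E'
from bench import robot
from h import *
print(robot.current_tcp_pos(),robot.current_eef_rot(),robot.current_qpos(),robot.current_t(),robot.current_gripper_width(),pose(130,14.5,47),pose(210,14.5,47), robot.current_joint_efforts())
cv2.imwrite("pics/s2.png",np.hstack([robot.get_image(n)["img"][185:365,200:380].repeat(2,0).repeat(2,1) for n in("side","top")]))
E
```

```text
[497.26505592 198.01642287  46.90313687] [-3.14151784e+00  5.73975673e-04  7.03004384e-01] [ 1.70619697e-01  3.66035914e-01  1.75115725e+00 -2.65462059e-04
  1.02493201e+00  1.03854954e+00] 8.2333 0.005099423640954628 ([np.float64(497.61067421295553), np.float64(198.4101573604459), 47], [3.141592653589793, 0, np.float64(0.6981317007977319)]) ([np.float64(503.0205265805026), np.float64(121.74263164512566), 47], [3.141592653589793, 0, np.float64(2.0943951023931957)]) [ 6.77386718e-02 -4.49759281e+01 -2.37578666e+01  5.45732689e-02
 -8.17326293e-02  3.10687709e-02]
```

View pics/s2.png

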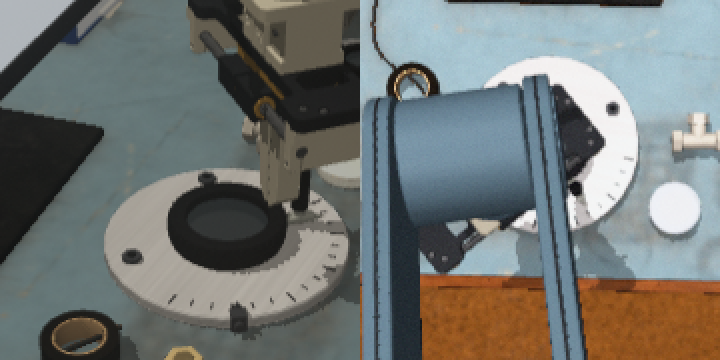

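```bash
cat >> h.py <<'E'
def proj(d,P):
    v=R.from_euler("xyz",d["orientation"]).inv().apply(np.array(P)-d["eye"]);u=v[:2]/v[2]
    f=240/np.tan(np.radians(d["fovy"]/2));u=u*(1+d["k1"]*(u@u));return u*f+[d["cx"],d["cy"]]
E
python3 - <<'E'
from bench import robot
from h import *
for n in("side","top"):
    d=robot.get_image(n)
    for P in ([497.3,198,47],[496,131,80],[496,131,30],[546,163,33]):
        p=proj(d,P);print(n,P,p.round(1),((p-[200,185])*2+([360,0] if n=="top" else [0,0])).round(0))
E
```

```text
side [497.3, 198, 47] [338.2 304. ] [276. 238.]
side [496, 131, 80] [352.1 261.6] [304. 153.]
side [496, 131, 30] [350.5 288.3] [301. 207.]
side [546, 163, 33] [313.9 291.8] [228. 214.]
top [497.3, 198, 47] [275.8 277.8] [512. 186.]
top [496, 131, 80] [307.9 278.4] [576. 187.]
top [496, 131, 30] [308.3 279.7] [577. 189.]
top [546, 163, 33] [293.7 255.4] [547. 141.]
```

```bash
python3 - <<'E'
from bench import robot
from h import *
d=robot.get_image("side")
im=cv2.resize(d["img"][215:335,260:420],None,fx=5,fy=5,interpolation=2)
im=cv2.convertScaleAbs(im,alpha=1.5,beta=25)
p=(proj(d,[497.3,198,47])-[260,215]+.5)*5;cv2.circle(im,tuple(int(v) for v in p),5,(0,0,255),1)
cv2.imwrite("pics/s3.png",im)
E
```

```text
(no output)
```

View pics/s3.png

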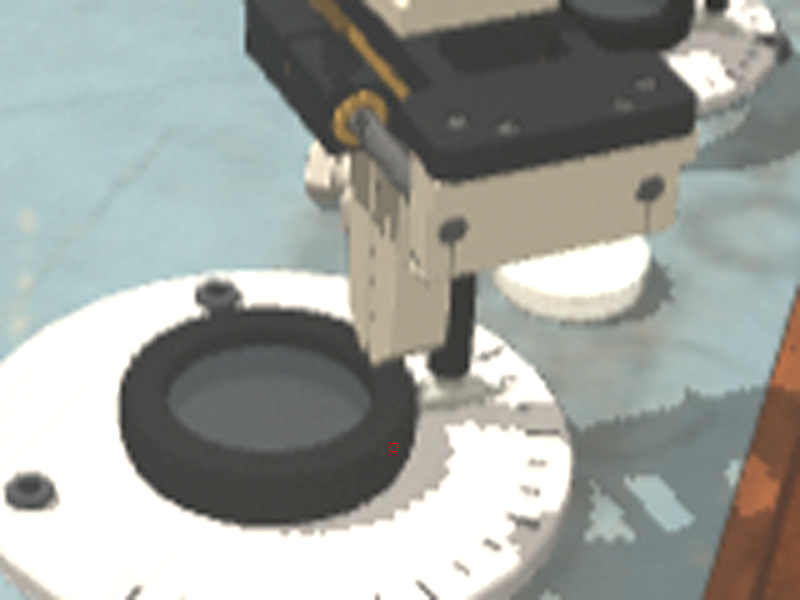

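The fingertip is drawn at about (390,355), roughly 34 mm above where the reported TCP projects (393,447). That suggests the shut fingers end short of the TCP and passed over the post. I'll touch down gently on bare bench to measure it.

```bash
python3 - <<'E'
from bench import robot
from h import *
p=robot.current_tcp_pos()
robot.move_linear([p[0],p[1],100]); robot.move_linear([425,170,60])
try: print(robot.move_linear([425,170,-32],speed=25,f_stop=4))
except robot.MotionError as e: print(e); print(robot.move_linear([425,170,2],speed=25,f_stop=4))
print(robot.current_tcp_pos(),robot.current_contact_force(),robot.current_t())
d=robot.get_image("side");P=robot.current_tcp_pos()
im=d["img"][185:365,240:480].copy();q=proj(d,P)-[240,185]
im=im.repeat(3,0).repeat(3,1);cv2.circle(im,tuple(int(v) for v in q*3),5,(0,0,255),1);cv2.imwrite("pics/s4.png",im)
E
```

```text
False
[425.03384598 169.99849168 -31.96075662] [0.18712326 0.17008218 0.3779989 ] 13.55
```

View pics/s4.png

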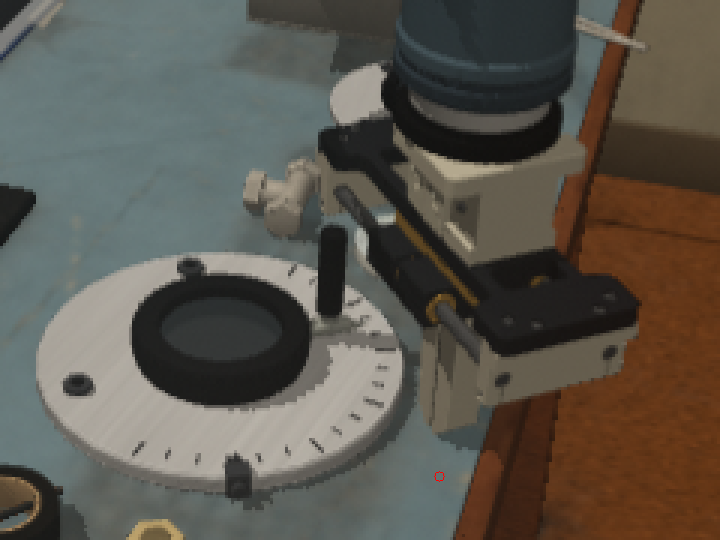

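The descent to z = -32 met no contact, and the tip is drawn just above the bench. So the true tip sits about 32–35 mm above the reported TCP. I'll touch the bench to get the exact figure, then push with that offset.

```bash
python3 - <<'E'
from bench import robot
from h import *
hit=robot.move_linear([425,170,-42],speed=12,f_stop=4)
z0=robot.current_tcp_pos()[2];print(hit,z0,robot.current_contact_force())
robot.move_linear([425,170,75]) 
if hit:
    z=z0+47
    print(z)
    robot.move_ptp(*pose(213,40,75)); robot.move_linear(pose(213,40,z)[0],f_stop=6)
    for a in range(210,122,-12):
        p,o=pose(a,14.5,z); robot.move_linear(p,o,speed=50)
        print(a,np.round(robot.current_contact_force(),1),round(robot.current_t(),1))
    cv2.imwrite("pics/s5.png",np.hstack([robot.get_image(n)["img"][185:365,200:380].repeat(2,0).repeat(2,1) for n in("side","top")]))
E
```

```text
True -33.93227409463455 [-1.09339429  0.21354698  5.28467846]
13.06772590536545
210 [-0.6 -0.3  0.8] 17.6
198 [0.1 0.4 0.8] 18.0
186 [0.3 0.3 0.1] 18.4
174 [0.5 0.3 0.2] 18.8
162 [0.1 0.1 0. ] 19.2
150 [0.6 0.1 1.1] 19.6
138 [-0.5  0.2 -0.1] 20.0
126 [ 0.4 -0.6 -0.3] 20.4
```

```bash
ls -la pics
```

```text
total 3180
drwxr-xr-x 2 agent agent   4096 Nov 30 15:27 .
drwxr-xr-x 3 agent agent   4096 Nov 30 15:24 ..
-rw-r--r-- 1 agent agent 277958 Nov 30 15:24 s1.png
-rw-r--r-- 1 agent agent 296431 Nov 30 15:25 s2.png
-rw-r--r-- 1 agent agent 386389 Nov 30 15:25 s3.png
-rw-r--r-- 1 agent agent 280149 Nov 30 15:26 s4.png
-rw-r--r-- 1 agent agent 296615 Nov 30 15:27 s5.png
-rw-r--r-- 1 agent agent 358721 Nov 30 15:23 side0.png
-rw-r--r-- 1 agent agent 379302 Nov 30 15:23 sidec.png
-rw-r--r-- 1 agent agent 493722 Nov 30 15:23 top0.png
-rw-r--r-- 1 agent agent 461326 Nov 30 15:23 topc.png
```

View pics/s5.png

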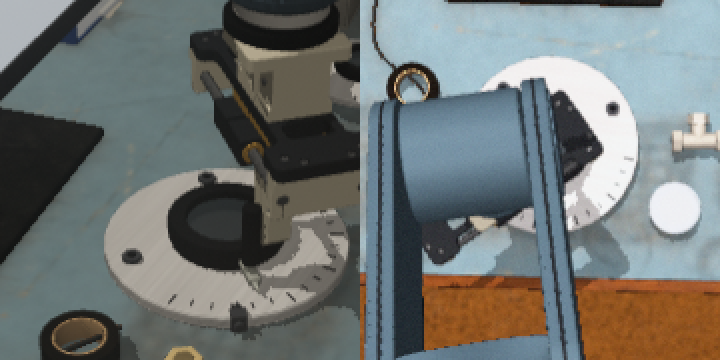

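The post is now moving: in the side half it is at about (250,230), ahead of the finger, with the lever tip at about (252,280) and the rider at (238,318). I'll stop short at 117°, back off and measure.

```bash
python3 - <<'E'
from bench import robot
from h import *
z=13.07
p,o=pose(117,14.5,z); robot.move_linear(p,o,speed=40)
robot.move_linear(pose(117,45,z)[0],speed=80)
robot.move_linear([380,150,90],speed=250)
print(robot.current_t())
d=robot.get_image("top");im=d["img"][225:300,235:335];s=robot.get_image("side");i2=s["img"][255:355,275:400]
cv2.imwrite("pics/f.png",np.vstack([cv2.resize(im,(400,300),interpolation=2),cv2.resize(i2,(375,300),interpolation=2)[:, :].copy() if 0 else cv2.copyMakeBorder(cv2.resize(i2,(375,300),interpolation=2),0,0,0,25,0)]) )
cv2.imwrite("pics/f.png",np.hstack([cv2.resize(im,(400,300),interpolation=2),cv2.resize(i2,(375,300),interpolation=2)]))
cv2.imwrite("pics/t_raw.png",d["img"]);cv2.imwrite("pics/s_raw.png",s["img"])
E
```

```text
22.0833
```

View pics/f.png

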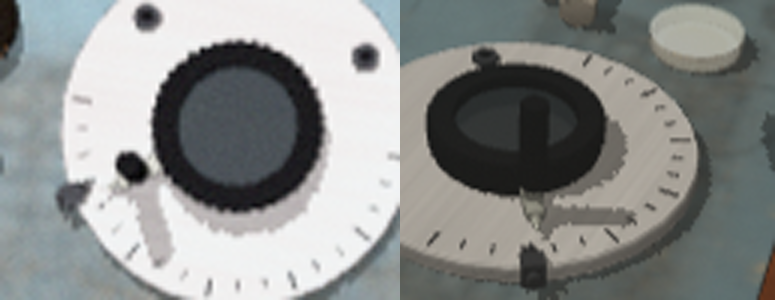

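In the left (top) half the post top is near (128,164), the pointer tip at about (105,191) and the rider tip at about (92,184). In the right (side) half the post top is near (535,102) and the rider tip at (527,248). The lever is still a few degrees short, so I'll work out the angles per camera.

```bash
python3 - <<'E'
from bench import robot
from h import *
from scipy.optimize import minimize
for n,f,c,off,s,pp,tip,rr in(("top","t_raw",(545.2,161.9),(235,225),4,(128,164),(105,191),(92,184)),("side","s_raw",(546.8,164.7),(275,255),3,(135,102),(139,234),(127,248))):
    d=robot.get_image(n);im=cv2.imread(f"pics/{f}.png").max(2);c=np.array(c)
    ang=lambda v:np.degrees(np.arctan2(v[1],v[0]))
    for l,p,z in(("post",pp,80),("tip",tip,19),("rider",rr,15)):
        v=at(d,crop(p,off,s),z)-c;print(n,l,np.linalg.norm(v).round(1),ang(v).round(1))
    if n=="top":
        dark=(im<70).astype(np.uint8)
        a=np.linspace(0,2*np.pi,24)
        def mask(P):
            q=np.array([proj(d,x) for x in P]);m=np.zeros(im.shape,np.uint8);K=8
            b=cv2.resize(m,None,fx=1,fy=1);h=cv2.convexHull(((q+.0)*1).astype(np.float32))
            M=np.zeros((im.shape[0],im.shape[1]),np.uint8);cv2.fillConvexPoly(M,np.round(h*16).astype(int),1,shift=4);return M
        ring=mask([[c[0]+46*np.cos(t),c[1]+46*np.sin(t),zz] for t in a for zz in(20,33)])
        best=[]
        for th in np.arange(105,135,.5):
            x=c+58*np.array([np.cos(np.radians(th)),np.sin(np.radians(th))])
            m=mask([[x[0]+7*np.cos(t),x[1]+7*np.sin(t),zz] for t in a for zz in(30,80)])
            roi=np.zeros_like(m);u=proj(d,[*x,50]).astype(int)
            box=np.zeros_like(m);box[250:278,258:280]=1;box[ring>0]=0
            best.append((np.sum((m!=dark)*box),th))
        best.sort();print("post fit",best[:5])
        # rider: centroid of dark-ish pixels outside the disc at rim
        reg=np.zeros_like(dark);reg[262:285,246:260]=1
        print(im[266:282,246:262])
E
```

```text
top post 58.5 115.8
top tip 78.7 116.9
top rider 83.9 112.3
post fit [(np.uint64(27), np.float64(117.0)), (np.uint64(28), np.float64(115.0)), (np.uint64(28), np.float64(117.5)), (np.uint64(29), np.float64(115.5)), (np.uint64(29), np.float64(116.0))]
[[165 170 172 172 182 212 240 241 241 241 242 241 241 241 241 240]
 [162 162 169 167 169 191 241 241 241 242 241 241 241 241 241 241]
 [160 165 164 166 162 184 242 242 242 243 242 240 241 242 241 241]
 [160 159 163 160 164 178 233 240 233 240 216 213 209 242 243 242]
 [167 166 163 164 157 145 180 196 166 186 126 147 177 243 242 241]
 [172 171 170 152 127 106 103  92  80  65  94 136 217 240 234 232]
 [175 175 169 130  91  88  85  91  93  78  80 140 233 240 233 234]
 [174 172 155 106  86  92  88  88  90  86 113 185 241 241 241 238]
 [168 170 153  81  68  90  92  91  88 101 158 229 240 242 241 239]
 [170 167 164 103  63  97  94  92 110 123 182 241 241 239 218 228]
 [163 161 160 117  70  95  75  85 135 199 229 241 238 222 164 232]
 [161 154 155 136  89  97  81  95 138 222 242 241 240 229 219 241]
 [156 152 153 154 132 109 108 111 120 189 239 243 243 243 242 241]
 [152 153 156 155 149 111 126 105 107 137 212 243 242 243 242 243]
 [160 161 158 163 153 141 149 100 107 109 140 232 242 242 241 242]
 [159 161 164 158 158 157 150 105 110 135 142 186 238 242 241 240]]
side post 56.1 117.2
side tip 79.5 116.7
side rider 84.5 112.3
```

The post is at about 116.5° (commanded 117°) and the rider at about 112.3°. I'll push the last 4° and then back away.

```bash
python3 - <<'E'
from bench import robot
from h import *
z=13.07
robot.move_linear([*pose(117,45,z)[0][:2],60],speed=250)
robot.move_linear(pose(117,45,z)[0],speed=100)
p,o=pose(112.7,14.5,z); robot.move_linear(p,o,speed=40)
robot.sleep(.2)
robot.move_linear(pose(112.7,45,z)[0],speed=80)
robot.move_linear([380,150,90],speed=250)
print(robot.current_t(),robot.current_contact_force())
d=robot.get_image("top");im=d["img"].max(2);old=cv2.imread("pics/t_raw.png").max(2)
c=np.array((545.2,161.9));a=np.linspace(0,2*np.pi,24)
def mask(P):
    h=cv2.convexHull(np.array([proj(d,x) for x in P],np.float32));M=np.zeros(im.shape,np.uint8)
    cv2.fillConvexPoly(M,np.round(h*16).astype(int),1,shift=4);return M
ring=mask([[c[0]+46*np.cos(t),c[1]+46*np.sin(t),zz] for t in a for zz in(20,33)])
for I in(old,im):
    b=[];box=np.zeros_like(ring);box[245:278,258:282]=1;box[ring>0]=0
    D=(I<70)&(box>0);print("centroid",np.argwhere(D).mean(0)[::-1],D.sum())
    for th in np.arange(102,130,.5):
        x=c+58*np.array([np.cos(np.radians(th)),np.sin(np.radians(th))])
        m=mask([[x[0]+7*np.cos(t),x[1]+7*np.sin(t),zz] for t in a for zz in(30,80)])
        b.append((int(np.sum((m!=(I<70))*box)),float(th)))
    print(sorted(b)[:5])
for th in(112,116.5):
    x=c+58*np.array([np.cos(np.radians(th)),np.sin(np.radians(th))]);print(th,proj(d,[*x,80]))
print("rider change",np.abs(im[268:280,247:257].astype(int)-old[268:280,247:257]).mean())
print(im[260:280,252:268])
E
```

```text
25.9583 [-0.04381084  0.02130056  0.22584474]
centroid [267.6  266.55] 40
[(27, 117.0), (28, 115.0), (28, 117.5), (29, 115.5), (29, 116.0)]
centroid [266.80487805 264.53658537] 41
[(27, 110.5), (28, 110.0), (28, 111.0), (28, 111.5), (28, 112.5)]
112 [266.13703847 263.73230475]
116.5 [266.99674064 265.81578571]
rider change 1.5666666666666667
[[241 241 240 241 241 240 240 240 242 241 242 241 238 213 200 206]
 [240 241 241 241 240 240 240 240 241 242 238 223 183  97  58  76]
 [241 241 240 240 229 231 241 241 241 241 234 138  32  36  30  31]
 [241 240 228 210 208 231 241 241 241 240 232  50  29  33  34  34]
 [241 239 227 215 230 241 240 241 241 240 231  52  34  34  33  31]
 [241 240 240 241 241 242 241 241 241 241 232  85  31  33  31  29]
 [241 240 241 241 241 242 241 241 241 241 234 150  74  33  28  24]
 [241 242 240 241 241 241 241 241 240 223 228 181 173 110  19  15]
 [242 242 242 242 241 241 240 239 234 207 206 185 213 188  91  50]
 [234 240 234 239 215 210 207 240 221 200 176 195 179 190 135 142]
 [178 197 163 188 128 148 181 241 224 180 167 196 172 172 166 191]
 [107  88  78  67  96 135 218 238 224 219 188 187 189 192 191 189]
 [ 93  91  88  78  78 142 231 238 227 238 227 224 226 219 187 189]
 [ 88  91  90  86 115 186 241 242 241 241 241 240 240 238 223 219]
 [ 89  94  89  99 157 228 242 242 241 241 240 241 242 241 242 235]
 [ 93  88 112 127 182 241 240 239 218 231 242 241 241 243 242 240]
 [ 76  85 137 195 229 241 238 221 166 230 241 240 241 240 241 240]
 [ 82  94 136 221 241 241 239 227 220 242 241 241 240 240 240 241]
 [111 109 119 193 240 243 242 242 242 242 241 241 242 241 240 240]
 [127 102 108 134 212 243 242 243 244 244 242 243 243 242 243 241]]
```

```bash
python3 -c "
from bench import robot
print(robot.hand_in())"
```

```text
the job is handed in; nothing more can be done
None
```

The ring is set and handed in: by my last top-view measurement the lever pointer is within about 1° of the rider, the rider hasn't moved and the arm has backed clear, though hand-in returned no verdict.

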